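# Charge the slim battery pack at the hardware-shop counter

### The job

Pick up the slim, oblong power-tool battery pack and plug it, foot down, into the charger with the matching small oblong well, keeping hold of it until it sits fully home, then let go of it. Leave the wide battery pack where it stands.

Things in the scene. Friction and masses are not known exactly. Their poses are not given: they have to be found in the camera images.
- slim_center (a point): Slim battery pack, loose, upright, about 0.25 kg, 100 mm tall. Lower 55 mm: grey oblong stem, 30 (x) by 48 (y) mm. Upper 45 mm: black head, 38 (x) by 58 (y) mm, to be gripped across its 38 mm. Point: its centre, half-way up, 50 mm above its foot and 5 mm below the head's underside; z up. Half a turn makes no difference.
- slim_well (a point): Fixed grey slim charger, 90 (x) by 112 (y) by 60 mm high. Point: centre of its well's floor, 20 mm above the counter; z up. Well 38 (x) by 56 (y) mm, straight to 26 mm above its floor, then black guides slope out 10 mm a side to the rim, 40 mm above the floor. The pack's long side goes along y, either way round; home, its foot is on the floor, its centre 50 mm above this point. No catch.
- wide_well (a point): Wide charger, not for the slim pack: a fixed grey block 120 by 120 mm, 60 mm high, with a nearly square well 74 by 70 mm. The point is at the centre of the well's floor, 20 mm above the counter. It stands on the other side of the counter from the slim charger; the two may change places.
- wide_center (a point): Wide battery pack, a bystander standing upright on the counter, 85 mm tall, head 80 by 76 mm, stem 64 by 60 mm, about 0.6 kg. The point is at its centre, half-way up. It may change places with the slim pack.
Mind the look-alikes: they are no part of the job. What is shaped like the part that bears slim_well but purple is not meant. What is shaped like the part that bears slim_center but purple is not meant.

How it is judged (in metres and radians):
On the way:
1. the slim pack is fully home in the slim charger's well (to 15 mm) while still held (horizontal distance between slim_center and slim_well below 0.015 m and z of slim_center in the frame of slim_well below 0.065 m and contact force between the fingers and slim_pack above 0.5 N), for 0.1 s.
At the end, for the whole second after the job is handed in: The slim pack stands upright (to 10 degrees), foot down, in the slim charger's well: its centre within 12 mm of the well's axis and no more than 58 mm above the well's floor (50 mm is fully home), its long side along the well's (to 11 degrees), at rest and released (horizontal distance between slim_center and slim_well below 0.012 m and z of slim_center in the frame of slim_well between 0.04 and 0.058 m and angle between the y axis of slim_center and the y axis of slim_well, either way round below 0.2 rad and angle between slim_center's own z axis and vertical below 0.17 rad and linear speed of slim_pack below 0.02 m/s); the robot touches nothing.
It fails at once if the wide pack is moved more than 40 mm (distance of wide_center from where it was at the start of the episode above 0.04 m).
It also fails if it takes over 38 s, if anything falls off the work surface, if the arm or the gripper's body presses on something with over 40 N, if the wrist force passes 120 N, or if a joint passes its speed limit or range.

### The arm

A 6-joint arm with a two-finger parallel gripper is mounted at the origin on the work surface. World frame = base frame: x ahead of the robot, y to its left, z up, the work surface at z = 0. Lengths are in mm, angles in rad, forces in N, time in s.
With the tool pointing down it reaches from about 350 to 975 mm from the base axis. Payload 7.1 kg.
Tool frame: the origin (TCP) lies between the finger pads; the fingertips stand 14 mm ahead of it and the grasp point (between the pads) lies 5 mm behind it (ctrl.tcp_to_tips is the distance from the TCP to the fingertips, in mm); z points along the fingers, y is the line along which they close (so a half turn about z gives the same grasp; the last joint's range is limited). The gripper opens to 88 mm and grips with 3 to 60 N. Pads are 20 mm wide; open, the fingers measure 115 mm over their backs; the gripper's body (75 mm by 178 mm) begins 61 mm behind the grasp point.
Start: joints at [1.141, 0.423, 1.63, -0, 1.089, -0.019], TCP at [249.557, 572.998, 236.675] pointing down, gripper open.
Joint ranges: [-3, 3], [-0.9, 2.11], [0.09, 2.58], [-1.31, 4.45], [0.11, 2.69], [-2.54, 2.54]. Speed limits (rad/s): [2.39, 2.39, 3.01, 3.14, 3.14, 3.14].

### API

Orientations are given as a rotation vector (axis times angle).
In Python, from workcell import ctrl gives the robot as it stands.
- The arm moves only by the tool apply_moves, never from a script. Its argument "series" is a list that holds one entry, the list of rows, each a list of 7 numbers: the shift along the tool's x, y, z in cm, then the turn, a rotation vector about the tool's x, y, z in degrees, then the opening, from 0 (shut) to 1 (fully open). A call has 1 to 12 rows; each row shifts and turns the commanded pose from where the row before left it, along the tool's axes as they then stand; what a row does not reach is not made up. A row lasts 1/10 s, in which the tool goes at most 50 mm and 8.59 degrees, less where a joint would pass 70% of its speed; a pose out of reach is approached as far as the arm can. A call with a gripper value outside its range is refused whole. The fingers move at their own pace and stop on an object; the grip force is fixed at half the most. Time passes only in rows, so rows that do not move let the fingers close. It gives the time, the measured TCP pose, the force and the opening at its end, in the units of the state.
- ctrl.get_obs(): the state, without advancing time (a new reading comes with each control period).
- ctrl.get_image(name): name is "scene" or "top" or "wrist"; returns a dict with "img" (480x640x3 uint8, blue, green, red), "K" (3x3 intrinsics, pixels), "dist" ([k1, k2, p1, p2, k3] as OpenCV has them; the pictures are not rectified), "cam_to_world" (4x4, takes a point from camera to world coordinates). Camera axes: x right, y down, z forward; pixel columns grow to the right and rows downward; lengths in mm; the calibration is good to about 2 mm. A picture is of the moment at which its call begins. There is no depth.
- ctrl.close_job(): hands the job in, once; it reports no verdict.
The state is a dict: "t": time; "qpos": joint angles; "qvel": joint speeds; "joint_torque": joint torques, N m; "ee_pos": TCP position; "orientation": TCP orientation; "ft_force": force on the tool from outside, world axes, zero at the start; "moment": the same for the moment, N m; "width": finger opening in mm.
Only numpy, scipy, OpenCV 4.12 (cv2) and the standard library are available. Lean on these libraries where they do the work, as an engineer would, in place of code of your own. Each camera call takes 0.05 s, during which the arm holds its last target. There are 200 camera calls.

## Working session

There is one attempt and no reset: what is moved stays moved. The work goes in short steps, Python scripts to look and compute and a tool call to move; the robot and the scene stay as the last step left them, time stands still between calls to the robot, and variables do not carry over. Pictures are saved under pics/ and viewed, on a budget of 10 in all, crops included, one or two more only if the job needs it, and the job is handed in when it is done.

Besides the shell and the picture viewer there is one more tool, called after "Emit:" in YAML: its name, and indented under it one key for each argument. apply_moves: Moves the arm, as the interface text tells. Its arguments: {"type":"object","properties":{"series":{"type":"array","items":{"type":"array","items":{"type":"array","items":{"type":"number"}}}}},"required":["series"]}

```bash
mkdir -p pics; cat > h.py <<'E'
import numpy as np, cv2
from scipy.spatial.transform import Rotation as R
from workcell import ctrl
def grab(n,f):
    d=ctrl.get_image(n); cv2.imwrite(f'pics/{f}.png',d['img']); np.savez(f'pics/{f}.npz',K=d['K'],dist=d['dist'],T=d['cam_to_world']); return d
def px2w(f,pts,z):
    d=np.load(f'pics/{f}.npz'); T=d['T']
    u=cv2.undistortPoints(np.array(pts,float).reshape(-1,1,2),d['K'],d['dist']).reshape(-1,2)
    r=np.c_[u,np.ones(len(u))]@T[:3,:3].T; z=np.broadcast_to(z,len(u))
    return T[:3,3]+r*((z-T[2,3])/r[:,2])[:,None]
def w2px(f,P):
    d=np.load(f'pics/{f}.npz'); Ti=np.linalg.inv(d['T'])
    return cv2.projectPoints(np.array(P,float).reshape(-1,1,3),cv2.Rodrigues(Ti[:3,:3])[0],Ti[:3,3],d['K'],np.array(d['dist'],float))[0].reshape(-1,2)
E
python3 - <<'E'
from h import *
for n in ('top','scene'):
    d=grab(n,n+'0'); print(n,d['K'].tolist(),d['cam_to_world'].round(2).tolist())
o=ctrl.get_obs(); print(o['t'],o['ee_pos'],o['orientation'],o['width'],R.from_rotvec(o['orientation']).as_matrix().round(3))
E
```

```text
top [[569.6237702437701, 0.0, 322.1738168879896], [0.0, 569.6237702437701, 228.79593311782145], [0.0, 0.0, 1.0]] [[0.0, -0.99, 0.15, 268.22], [-1.0, -0.0, 0.01, -108.83], [-0.01, -0.15, -0.99, 1233.5], [0.0, 0.0, 0.0, 1.0]]
scene [[453.7032042894512, 0.0, 320.3575387941164], [0.0, 453.7032042894512, 240.84130858941108], [0.0, 0.0, 1.0]] [[-0.39, 0.74, -0.55, 947.17], [0.92, 0.31, -0.23, 96.08], [0.01, -0.6, -0.8, 771.84], [0.0, 0.0, 0.0, 1.0]]
0.1 [249.370541   572.57650429 235.97550222] [-6.40794391e-01 -3.07521976e+00  2.10653744e-03] 87.70389383042009 [[-0.917  0.399 -0.001]
 [ 0.399  0.917 -0.001]
 [ 0.    -0.001 -1.   ]]
```

View pics/top0.png

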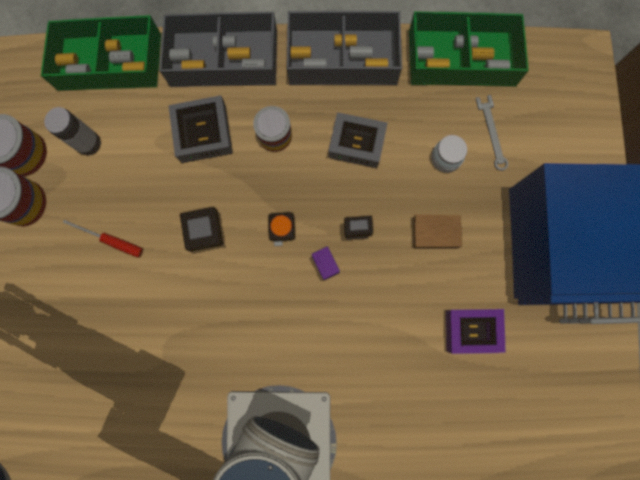

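View pics/scene0.png

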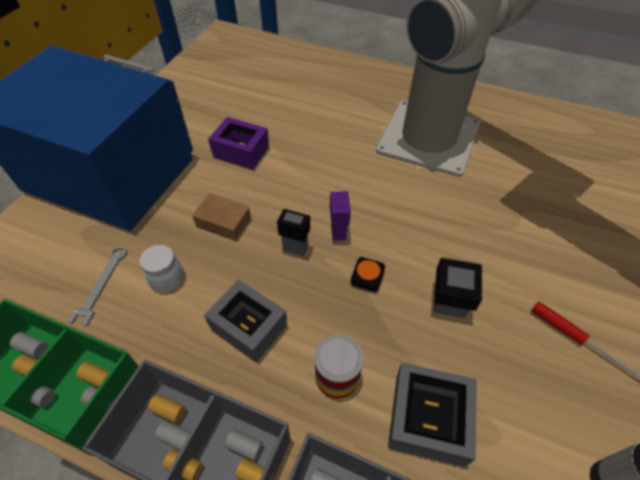

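The top view shows what could be mistaken for the slim pack: the black slim pack at (358,227), a purple look-alike at (325,263), a black and orange button box at (281,226), and the wide pack at (201,229). The chargers are the grey slim one at (358,139), the purple one at (477,331) and the wide one at (200,128). I choose the pack at (358,227) and the charger at (358,139), and check both in one crop.

```bash
python3 - <<'E'
import cv2
i=cv2.imread('pics/top0.png')[105:250,310:410]
a=cv2.imread('pics/scene0.png')[190:360,200:350]
a=cv2.resize(a,None,fx=2.4,fy=3.4117,interpolation=3)
cv2.imwrite('pics/c0.png',cv2.hconcat([cv2.resize(i,(400,580),interpolation=3),a]) if a.shape[0]==580 else cv2.resize(i,(400,580),interpolation=3))
E
```

```text
(no output)
```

View pics/c0.png

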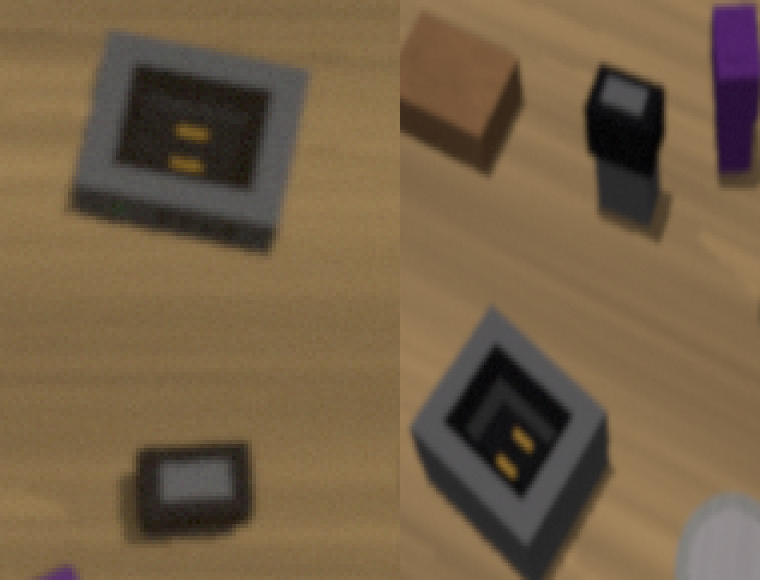

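The left crop (top view, 4x) shows the black pack with its grey label at about (196,480), and the grey oblong charger with rim corners at about (107,32), (310,70), (270,230) and (75,188). Both match the description.

```bash
python3 - <<'E'
from h import *
f=lambda p:np.array(p,float)/4+[310,105]-0.4
c=px2w('top0',f([(107,32),(310,70),(270,230),(75,188)]),60)
print('charger rim',c.round(0),c.mean(0).round(1),'sides',[np.linalg.norm(c[i]-c[i-1]).round(0) for i in range(4)])
for a,b in((0,1),(3,2)): d=c[a]-c[b]; print('yaw of long(y)',np.degrees(np.arctan2(-d[0],d[1])))
w=px2w('top0',f([(135,67),(270,92),(251,187),(115,162)]),60); print('well rim',w.mean(0).round(1))
p=px2w('top0',f([(158,463),(232,459),(235,497),(161,502)]),100)
print('label',p.mean(0).round(1),p.round(0))
for a,b in((0,1),(3,2)): d=p[a]-p[b]; print('pack yaw',np.degrees(np.arctan2(-d[0],d[1])))
# scene cross-check: crop of scene: x/2.4+200, y/3.4117+190
s=lambda p:(np.array(p,float)-[400,0])/[2.4,3.4117]+[200,190]
print('scene rim',px2w('scene0',s([(493,307),(606,412),(530,545),(413,427)]),60).mean(0).round(1))
print('scene pack label',px2w('scene0',s([(624,95)]),100).round(1))
E
```

```text
charger rim [[ 706. -122.   60.]
 [ 684. -231.   60.]
 [ 595. -208.   60.]
 [ 618. -104.   60.]] [ 650.6 -166.2   60. ] sides [np.float64(90.0), np.float64(112.0), np.float64(93.0), np.float64(106.0)]
yaw of long(y) -11.134869746131901
yaw of long(y) -12.605105896793944
well rim [ 652.  -167.4   60. ]
label [ 453.2 -165.6  100. ] [[ 462. -146.  100.]
 [ 464. -184.  100.]
 [ 445. -185.  100.]
 [ 442. -148.  100.]]
pack yaw 3.141394100538141
pack yaw 3.9088340115883686
scene rim [ 650.8 -166.7   60. ]
scene pack label [[ 451.8 -166.4  100. ]]
```

Emit:
apply_moves:
  series:
    - [[0, 0, 0, 0, 0, 7.9, 1], [0, 0, 0, 0, 0, 7.9, 1], [0, 0, 0, 0, 0, 7.9, 1], [0, 0, 0, 0, 0, 7.9, 1], [0, 0, 0, 0, 0, 7.9, 1], [0, 0, 0, 0, 0, 7.9, 1], [0, 0, 0, 0, 0, 7.9, 1], [0, 0, 0, 0, 0, 7.7, 1]]

```text
t: 0.9
ee_pos: [249.4, 572.7, 236.2]
orientation: [2.159, 2.281, -0.001]
ft_force: [-0.3, 0.2, 0.6]
width: 87.9
```

Emit:
apply_moves:
  series:
    - [[-4, 0.85, 0, 0, 0, 0, 1], [-4, 0.85, 0, 0, 0, 0, 1], [-4, 0.85, 0, 0, 0, 0, 1], [-4, 0.85, 0, 0, 0, 0, 1], [-4, 0.85, 0, 0, 0, 0, 1], [-4, 0.85, 0, 0, 0, 0, 1], [-4, 0.85, 0, 0, 0, 0, 1], [-4, 0.85, 0, 0, 0, 0, 1], [-4, 0.85, 0, 0, 0, 0, 1], [-4, 0.85, 0, 0, 0, 0, 1]]

```text
t: 1.9
ee_pos: [358.5, 177.3, 236.6]
orientation: [2.153, 2.288, -0.0]
ft_force: [0.6, 0.7, -0.1]
width: 87.9
```

Emit:
apply_moves:
  series:
    - [[-4, 0.85, 0, 0, 0, 0, 1], [-4, 0.85, 0, 0, 0, 0, 1], [-4, 0.85, 0, 0, 0, 0, 1], [-4, 0.85, 0, 0, 0, 0, 1], [-4, 0.85, 0, 0, 0, 0, 1], [-4, 0.85, 0, 0, 0, 0, 1], [-4, 0.85, 0, 0, 0, 0, 1], [-4, 0.85, 0, 0, 0, 0, 1], [-3, 0.7, 0, 0, 0, 0, 1], [0, 0, 0, 0, 0, 0, 1]]

```text
t: 2.9
ee_pos: [455.5, -169.0, 236.6]
orientation: [2.156, 2.283, -0.0]
ft_force: [-0.1, 1.1, -0.3]
width: 87.5
```

```bash
cat >> h.py <<'E'
def go(x,y,z,yaw):
    "needed shift in tool axes (cm) and turn (deg) to put TCP there with tool y at yaw, pointing down"
    o=ctrl.get_obs(); M=R.from_rotvec(o['orientation']); a=np.radians(yaw)
    G=R.from_matrix(np.array([[-np.sin(a),np.cos(a),0],[np.cos(a),np.sin(a),0],[0,0,-1]]))
    print('t',round(o['t'],2),'ee',o['ee_pos'].round(1),'F',np.round(o['ft_force'],1),'w',round(o['width'],1))
    print('shift cm',(M.inv().apply(np.array([x,y,z])-o['ee_pos'])/10).round(2),'turn',(M.inv()*G).as_rotvec(degrees=True).round(2))
E
python3 - <<'E'
from h import *
grab('wrist','w1')
go(452.5,-166,75,3.5)
i=cv2.imread('pics/w1.png')
for n,P in (('pack top',(452.5,-166,100)),('w', (651,-167,60))): print(n,w2px('w1',P))
E
```

```text
t 2.95 ee [ 454.6 -167.3  236.3] F [-0.3  0.3  1. ] w 88.0
shift cm [ 0.13 -0.19 16.13] turn [-0.03 -0.02 -0.2 ]
pack top [[311.23926625 226.99536154]]
w [[552.12850517 228.57983115]]
```

View pics/w1.png

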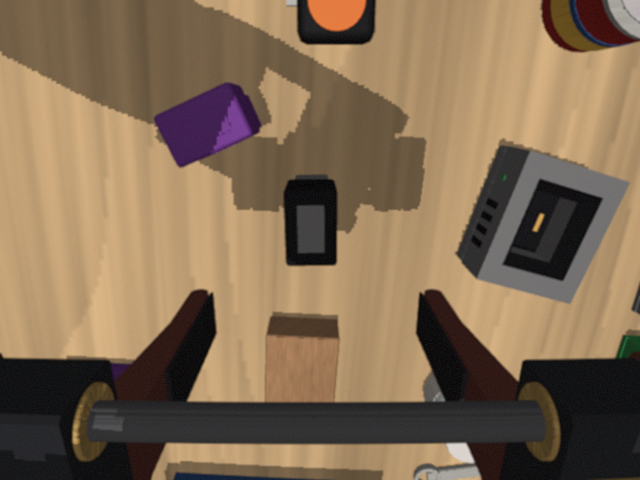

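The wrist view shows the pack's label centre at (311,229), predicted (311,227). The charger's rim corners are (527,150), (628,183), (573,302) and (478,274), mean (552,227), which agrees with the prediction. Next I refine both and go down.

```bash
python3 - <<'E'
from h import *
def ya(a,b):
    d=a-b; d=d if d[1]>0 else -d; return np.degrees(np.arctan2(-d[0],d[1])).round(1)
c=px2w('w1',[(527,150),(628,183),(573,302),(478,274)],60); print(c.mean(0).round(1),ya(c[0],c[3]),ya(c[1],c[2]))
w=px2w('w1',[(541,181),(601,199),(558,279),(505,260)],60); print('well',w.mean(0).round(1),ya(w[0],w[3]),ya(w[1],w[2]))
p=px2w('w1',[(298,205),(324,205),(325,253),(297,253)],100); print(p.mean(0).round(1),ya(p[0],p[3]),ya(p[1],p[2]))
h=px2w('w1',[(287,181),(336,181),(336,264),(287,264)],100); print('head',h.mean(0).round(1),h.round(0).tolist())
E
```

```text
[ 651.  -168.3   60. ] -11.0 -10.4
well [ 650.7 -169.1   60. ] -13.2 -15.1
[ 452.4 -167.8  100. ] 1.4 4.8
head [ 452.6 -163.6  100. ] [[434.0, -134.0, 100.0], [468.0, -132.0, 100.0], [472.0, -193.0, 100.0], [436.0, -195.0, 100.0]]
```

Emit:
apply_moves:
  series:
    - [[0.1, -0.2, 3, 0, 0, 0, 1], [0, 0, 4, 0, 0, 0, 1], [0, 0, 4, 0, 0, 0, 1], [0, 0, 3, 0, 0, 0, 1], [0, 0, 2.1, 0, 0, 0, 1], [0, 0, 0, 0, 0, 0, 1], [0, 0, 0, 0, 0, 0, 0.3], [0, 0, 0, 0, 0, 0, 0.3], [0, 0, 0, 0, 0, 0, 0.3], [0, 0, 0, 0, 0, 0, 0.3], [0, 0, 0, 0, 0, 0, 0.3], [0, 0, 0, 0, 0, 0, 0.3]]

```text
t: 4.15
ee_pos: [452.6, -165.2, 76.0]
orientation: [2.153, 2.287, 0.0]
ft_force: [-0.4, 0.7, 0.9]
width: 43.3
```

Emit:
apply_moves:
  series:
    - [[0, 0, 0, 0, 0, 0, 0], [0, 0, 0, 0, 0, 0, 0], [0, 0, 0, 0, 0, 0, 0], [0, 0, 0, 0, 0, 0, 0], [0, 0, -1, 0, 0, 0, 0], [0, 0, -2, 0, 0, 0, 0], [0, 0, -3, 0, 0, 0, 0], [0, 0, -3, 0, 0, 0, 0], [0, 0, -2, 0, 0, 0, 0], [0, 0, 0, 0, 0, 0, 0]]

```text
t: 5.15
ee_pos: [454.0, -165.6, 188.3]
orientation: [2.15, 2.284, 0.003]
ft_force: [0.3, -0.0, -2.8]
width: 38.2
```

```bash
python3 - <<'E'
from h import *
grab('wrist','w2'); grab('scene','s2')
go(651,-167.5,186,-12)
i=cv2.imread('pics/w2.png');
s=cv2.imread('pics/s2.png')[120:360,180:400]
cv2.imwrite('pics/c2.png',cv2.hconcat([cv2.resize(i[100:480,140:500],(426,450)),cv2.resize(s,(374,408)).copy() if 0 else cv2.resize(s,(374,450))]))
E
```

```text
t 5.25 ee [ 452.2 -164.9  185.5] F [-0.1  0.6 -3.5] w 37.8
shift cm [-1.46 19.83 -0.05] turn [1.000e-02 0.000e+00 1.547e+01]
```

View pics/c2.png

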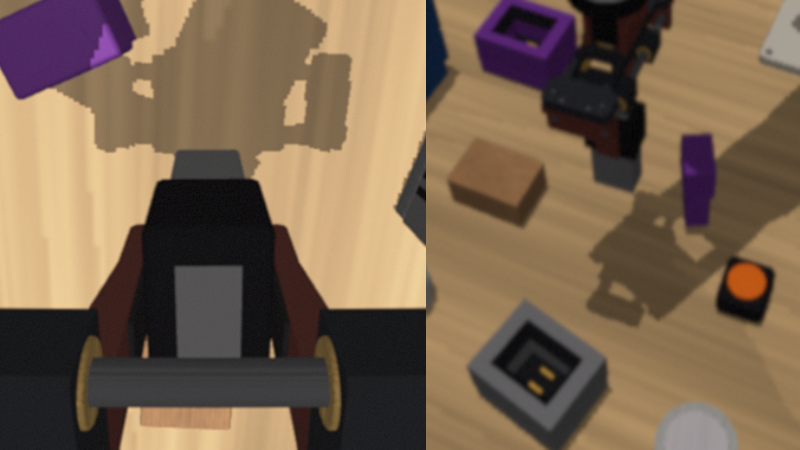

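The pack is held at a width of 37.8 mm, upright and square between the fingers, with its label at crop (208,310). The charger's well is empty at crop (540,365). Next I turn it and carry it over the well.

Emit:
apply_moves:
  series:
    - [[0, 0, 0, 0, 0, 7.7, 0], [0, 0, 0, 0, 0, 7.7, 0], [0.5, 2.5, 0, 0, 0, 0, 0], [0.5, 2.5, 0, 0, 0, 0, 0], [0.5, 2.5, 0, 0, 0, 0, 0], [0.5, 2.5, 0, 0, 0, 0, 0], [0.5, 2.5, 0, 0, 0, 0, 0], [0.5, 2.5, 0, 0, 0, 0, 0], [0.5, 2.5, 0, 0, 0, 0, 0], [0.4, 2, 0, 0, 0, 0, 0], [0, 0, 0, 0, 0, 0, 0], [0, 0, 0, 0, 0, 0, 0]]

```text
t: 6.45
ee_pos: [649.8, -166.8, 183.2]
orientation: [-2.437, -1.977, 0.004]
ft_force: [-0.3, 0.3, -3.4]
width: 38.3
```

```bash
python3 - <<'E'
from h import *
grab('wrist','w3'); grab('scene','s3'); grab('top','t3')
go(651,-167.5,186,-12)
# label far edge in w2 (crop ->full)
e=np.array([(175,265),(242,265)])*[360/426,380/450]+[140,100]
print('label far edge w2',px2w('w2',e,210).round(1)); print('label edges w1',px2w('w1',[(311,205),(311,253)],100).round(1))
i=cv2.imread('pics/w3.png'); s=cv2.imread('pics/s3.png')[160:370,180:360]
cv2.imwrite('pics/c3.png',cv2.hconcat([cv2.resize(i[100:480,140:500],(426,450)),cv2.resize(s,(374,450),interpolation=3)]))
E
```

```text
t 6.6 ee [ 649.9 -167.1  184.7] F [ 0.2 -0.1 -3.6] w 37.8
shift cm [-0.01  0.12 -0.13] turn [-0.13 -0.    0.05]
label far edge w2 [[ 444.  -152.2  210. ]
 [ 463.4 -151.   210. ]]
label edges w1 [[ 451.5 -150.   100. ]
 [ 453.4 -185.6  100. ]]
```

View pics/c3.png

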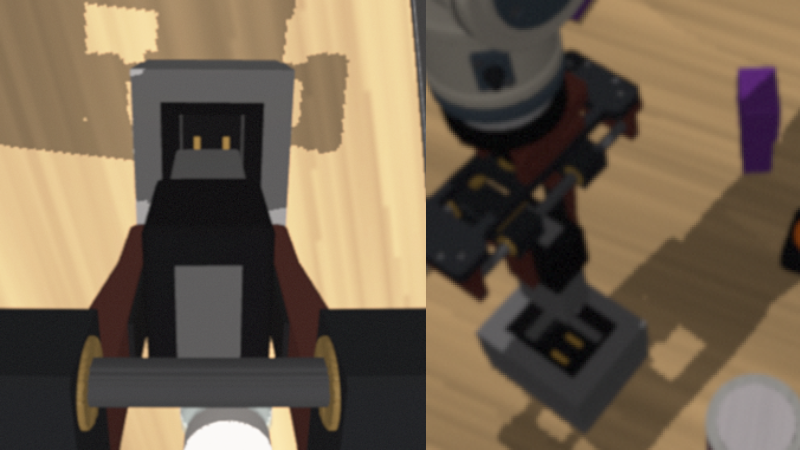

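The pack hangs over the well, in line with its sides: in the wrist crop the stem foot at (208,163) lies centred between the well walls at x=160 and x=263. I lower it in stages and watch the force.

Emit:
apply_moves:
  series:
    - [[0.1, 0.1, 1, 0, 0, 0, 0], [0, 0, 1.5, 0, 0, 0, 0], [0, 0, 1.5, 0, 0, 0, 0], [0, 0, 1, 0, 0, 0, 0], [0, 0, 0.7, 0, 0, 0, 0], [0, 0, 0.5, 0, 0, 0, 0], [0, 0, 0, 0, 0, 0, 0]]

```text
t: 7.3
ee_pos: [652.2, -166.4, 122.8]
orientation: [-2.44, -1.978, 0.001]
ft_force: [0.5, 0.6, -3.0]
width: 38.1
```

Emit:
apply_moves:
  series:
    - [[0, 0, 0.4, 0, 0, 0, 0], [0, 0, 0.4, 0, 0, 0, 0], [0, 0, 0.3, 0, 0, 0, 0], [0, 0, 0, 0, 0, 0, 0]]

```text
t: 7.7
ee_pos: [652.3, -166.4, 112.3]
orientation: [-2.44, -1.978, 0.001]
ft_force: [-0.1, 0.3, -2.5]
width: 37.7
```

Emit:
apply_moves:
  series:
    - [[0, 0, 0.4, 0, 0, 0, 0], [0, 0, 0.4, 0, 0, 0, 0], [0, 0, 0.3, 0, 0, 0, 0], [0, 0, 0.2, 0, 0, 0, 0], [0, 0, 0, 0, 0, 0, 0]]

```text
t: 8.2
ee_pos: [652.3, -166.5, 99.2]
orientation: [-2.44, -1.978, 0.001]
ft_force: [0.1, 0.8, -3.5]
width: 37.6
```

Emit:
apply_moves:
  series:
    - [[0, 0, 0.1, 0, 0, 0, 0], [0, 0, 0.1, 0, 0, 0, 0], [0, 0, 0, 0, 0, 0, 0]]

```text
t: 8.5
ee_pos: [652.5, -166.5, 97.6]
orientation: [-2.44, -1.978, 0.0]
ft_force: [-0.1, -0.3, -3.5]
width: 38.1
```

Emit:
apply_moves:
  series:
    - [[0, 0, 0.1, 0, 0, 0, 0], [0, 0, 0.1, 0, 0, 0, 0], [0, 0, 0, 0, 0, 0, 0], [0, 0, 0, 0, 0, 0, 0]]

```text
t: 8.9
ee_pos: [652.7, -166.5, 96.0]
orientation: [2.44, 1.978, 0.0]
ft_force: [-0.0, 0.2, 1.4]
width: 38.1
```

The force rose from -3.5 to +1.4 N at the expected height (TCP z about 96), so the foot is on the floor. I press lightly, hold, and check with a picture before releasing.

Emit:
apply_moves:
  series:
    - [[0, 0, 0.05, 0, 0, 0, 0], [0, 0, 0, 0, 0, 0, 0], [0, 0, 0, 0, 0, 0, 0]]

```text
t: 9.2
ee_pos: [652.7, -166.5, 95.9]
orientation: [2.44, 1.978, 0.0]
ft_force: [-3.0, 0.4, 4.8]
width: 37.9
```

```bash
python3 - <<'E'
from h import *
grab('wrist','w4'); grab('scene','s4')
go(652,-167,96,-12)
i=cv2.imread('pics/w4.png'); s=cv2.imread('pics/s4.png')[200:370,190:330]
cv2.imwrite('pics/c4.png',cv2.hconcat([cv2.resize(i[100:480,140:500],(426,450)),cv2.resize(s,(374,450),interpolation=3)]))
E
```

```text
t 9.3 ee [ 652.7 -166.5   95.9] F [-3.   0.3  5.8] w 38.2
shift cm [-0.06 -0.06 -0.01] turn [0.02 0.   0.06]
```

View pics/c4.png

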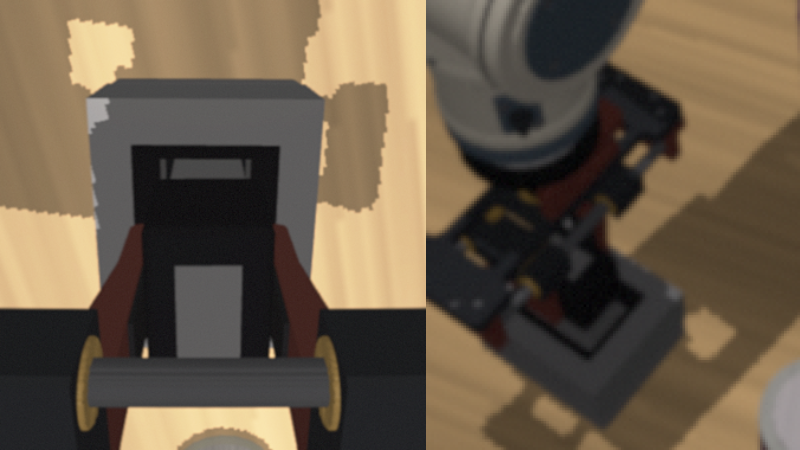

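The stem is down in the well: the head underside is at rim level, and in the wrist crop the pack is centred between the well edges at x=132 and x=280. I release and rise.

Emit:
apply_moves:
  series:
    - [[0, 0, 0, 0, 0, 0, 0], [0, 0, 0, 0, 0, 0, 1], [0, 0, 0, 0, 0, 0, 1], [0, 0, 0, 0, 0, 0, 1], [0, 0, 0, 0, 0, 0, 1], [0, 0, 0, 0, 0, 0, 1], [0, 0, -2, 0, 0, 0, 1], [0, 0, -3, 0, 0, 0, 1], [0, 0, -4, 0, 0, 0, 1], [0, 0, -4, 0, 0, 0, 1], [0, 0, -2, 0, 0, 0, 1], [0, 0, 0, 0, 0, 0, 1]]

```text
t: 10.5
ee_pos: [654.5, -167.0, 249.2]
orientation: [2.436, 1.975, 0.006]
ft_force: [-0.6, -0.5, 0.0]
width: 87.7
```

```bash
python3 - <<'E'
from h import *
grab('wrist','w5'); go(652,-167,246,-12)
print('pred pack top at z120',w2px('w5',(651,-167.5,120)),'z130',w2px('w5',(651,-167.5,130)))
E
```

```text
t 10.55 ee [ 653.2 -166.7  246.6] F [ 1.2  1.4 -1.4] w 87.5
shift cm [-0.06 -0.11  0.06] turn [0.17 0.01 0.06]
pred pack top at z120 [[309.21711401 236.10546446]] z130 [[309.07618371 240.48136526]]
```

View pics/w5.png

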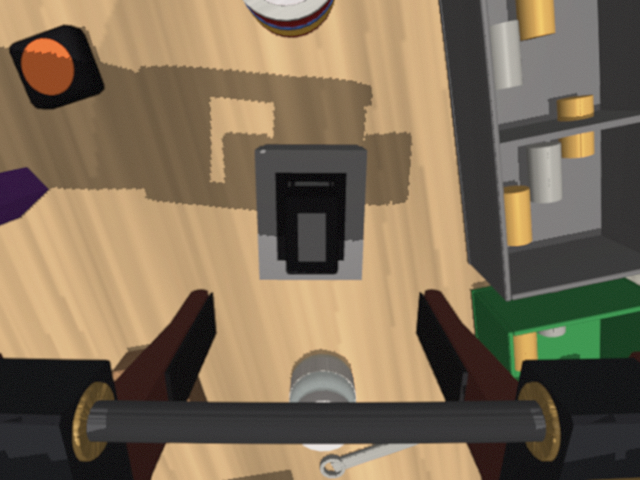

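The pack stands free and upright in the charger. Its label centre is at (312,237), against (309,236) predicted for fully home, and it is parallel to the well. I hand in.

```bash
python3 -c "
from workcell import ctrl
print(ctrl.close_job())"
```

```text
the job is handed in; nothing more can be done
None
```

The slim battery pack is plugged into the grey slim charger, foot down, released, and the job is handed in. It took about 10.6 s of the 38 s allowed. No verdict is reported, so the result below is from my own checks.

- **Held until home:** the foot met the floor at the expected height (TCP z about 96 mm). The upward force on the tool went from -3.5 N to about +5 N while I still held the pack at 38 mm. I then opened the fingers and rose clear.
- **Last picture:** the label centre was at pixel (312,237), against (309,236) predicted for a fully seated pack. That is a few mm at most; the pack looked upright and in line with the well.
- **Other objects:** the wide pack and the purple look-alikes were never approached, but I took no closing picture of the wide pack.
- **Disagreement:** before insertion, my estimates of the pack's position along its long side differed by up to about 4 mm between views. Insertion showed no resistance, only a small 3 N side force at the final press.

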